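# Snap the sample hook onto the stock box's eyebolt

## Task

Take the snap hook out of its wooden stand and push its sprung gate onto the ring of the eyebolt on the front of the stock box until the ring is inside and the gate has flicked shut behind it. Leave the hook hanging free from the ring, touching nothing else. Work by feel: never press hook and ring together with more than 25 N, and leave the jar, the padlock and the small carton where they are.

Things in the scene. Friction and masses are not known exactly. Their poses are not given: they have to be found in the camera images.
- stockbox: Fixed cream wooden stock box, 120 mm deep, 170 mm wide, front board 195 mm tall, with a steel eyebolt on its front. Origin: foot of the middle of its front face; x points into the box (the way to push the hook), y to its left, z up.
- ring_height (a point): Point on the stock box's front face, 180 mm up, where the rigid eyebolt sticks straight out along -x. Its level ring: 7 mm round bar, 47 mm diameter to the bar's centre line (40 mm clear). It is screwed in to a depth that differs each time and is not measured: the bar at the ring's near side lies anywhere from 63 to 124 mm in front of this point; find it by sight or feel. Axes as the box.
- hook_grip (a point): Centre of the orange grip sleeve (30 mm along x, 16 mm thick along y, 52 mm high) on the back of the steel (about 220 g) snap hook, which starts upright in the stand. Axes: x towards the gate side, y across the thickness, z up to the crown. The hook's top is 40 mm above this point, the bottom of its eye 86.5 mm below.
- hook_mouth (a point): Middle of the hook's mouth, closed by the gate: 42 mm ahead (x) of the sleeve's centre and 8 mm below it; axes as hook_grip. The ring's bar can press the gate from 15 mm below this point (hinge knuckle) up to 14 mm above it (lower end of the nose). First touch on the gate: bar's centre about 2 mm beyond (+x of) this point.
- hook_crown (a point): Underside of the crown, where the ring's bar lies once hung; 27 mm ahead (x) of the sleeve's centre and 29.5 mm above it. Clear inside: spine 10 mm behind this point, shut gate 4 mm ahead, gate's tip about 20 mm below. With the bar pushed in nearly to the spine, lowering the hook lets the bar slip over the gate's tip up to here, and the gate flicks shut.
- gate (a joint): Angle of the hook's brass gate (7 mm bar, 38 mm long, hinged at the mouth's lower end, tip inside the nose), rad: 0 shut, up to 1.15 as it swings inward. Its spring needs a push of about 4 N to start opening, rising to about 6 N. Pushed in level at mid-mouth the bar meets the spine, without passing the gate's tip, about 23 mm after first touch.
- stand: Fixed wooden block, 90 x 60 x 42 mm high, with a 38 x 11 mm slot 30 mm deep, lengthways along its x; origin at the centre of its underside. The hook's eye stands 30 mm deep in the slot, gate towards the stand's +x.
- jar_mid (a point): Bystander: glass jar with red cap, 64 mm across, 85 mm tall; its centre, half-way up.
- padlock_mid (a point): Bystander: brass padlock lying flat, 45 x 50 x 22 mm plus shackle; centre of its body.
- hingepack_mid (a point): Bystander: small closed carton, 90 x 60 x 30 mm; its centre.
Things that resemble listed ones, but are neither listed nor needed, are in the scene too. What is shaped like the part that bears hook_grip but black or green is not meant. Leave any blue look-alike of the stand alone.

How it is judged:
By the outcome, as a careful person would: the job done as asked, in the order asked, and still so for the second after the job is handed in, with the robot touching nothing.
It also fails if it takes over 53 s, if anything falls off the work surface, if the arm or the gripper's body presses on something with over 40 N, if the wrist force passes 120 N, or if a joint passes its speed limit or range.

## Robot

A 6-joint arm with a two-finger parallel gripper is mounted at the origin on the work surface. World frame = base frame: x ahead of the robot, y to its left, z up, the work surface at z = 0. Lengths are in m, angles in rad, forces in N, time in s.
With the tool pointing down it reaches from about 0.35 to 0.975 m from the base axis. Payload 4.9 kg.
Tool frame: the origin (TCP) lies at the very end of the fingers, on their centre line; the grasp point (between the pads) lies 19 mm behind it; z points along the fingers, x is the direction in which the jaws open and shut, and the axes are right-handed (so a half turn about z gives the same grasp; the last joint's range is limited). The gripper opens to 85 mm and grips with 20 to 120 N. Pads are 22 mm wide; open, the fingers measure 114 mm over their backs; the gripper's body (76 mm by 85 mm) begins 54 mm behind the grasp point. The pads swing forward as they close: fully open they stand 13 mm farther back than shut.
Start: joints at [-1.37, 0.053, 1.613, -0, 1.476, -0.119], TCP at [0.196, -0.593, 0.209] pointing down, gripper open.
Joint ranges: [-3.01, 3.01], [-1.01, 2.22], [0.06, 2.58], [-1.02, 4.17], [0.09, 2.62], [-3.14, 3.14]. Speed limits (rad/s): [2.57, 2.57, 3.14, 3.14, 3.14, 3.14].

## Interface

Orientations are given as a rotation vector (axis times angle).
In Python, from station import ctrl, get_image, calibration, job gives the robot as it stands.
- The arm moves only by the tool jog_arm, never from a script. Its argument "deltas" is a list of rows, each a list of 3 entries, a list of its own where there are three numbers: the turn, a rotation vector about the tool's x, y, z in degrees, then the shift along the tool's x, y, z in m, then the finger opening in m, from 0 to 0.0854. In form: [[[ax, ay, az], [tx, ty, tz], gripper], ...]. A call has 1 to 12 rows; each row is the pose to reach, as a shift and turn from the pose commanded when the call began, along the tool's axes at that moment; what a row does not reach only later rows make up. A row lasts 1/12 s, in which the tool goes at most 41.7 mm and 7.16 degrees, less where a joint would pass 70% of its speed; a pose out of reach is approached as far as the arm can. A call with a gripper value outside its range is refused whole. The fingers move at their own pace and stop on an object; "squeeze" is the grip in N (left out, the last holds). Time passes only in rows, so rows that repeat a pose let the fingers close. It gives the time, the measured TCP pose, the force and the opening at its end, in the units of the state.
- ctrl.get_obs(): the state, without advancing time (a new reading comes with each control period).
- get_image(name): name is "scene" or "top" or "wrist"; returns the picture (384x512x3 uint8, red, green, blue); there is no depth.
- calibration(name): a dict with "mtx" (3x3 intrinsics, pixels), "origin" and "rotation" of the camera in the world; the wrist camera has in their place "tool_from_camera" (4x4, takes a point from camera to tool coordinates, whose origin is the TCP and whose axes are the tool frame's). Camera axes: x right, y up, looking along -z (the intrinsics and any distortion apply to the point x, -y, -z); pixel columns grow to the right and rows downward; lengths in m; the calibration is good to about 2 mm. The wrist camera is an equidistant fisheye: a pixel r from the principal point sees the ray r / f radians off the axis. A picture is of the moment at which its call begins: read the wrist's pose just before it. calibration takes no time and is no camera call.
- job.finish_job(): hands the job in, once; it reports no verdict.
The state is a dict: "t": time; "q": joint angles; "dq": joint speeds; "effort": joint torques, N m; "tool_pos": TCP position; "tool_rot": TCP orientation; "contact_force": force on the tool from outside, world axes, zero at the start; "wrist_torque": the same for the moment, N m; "opening": finger opening in m.
Only numpy, scipy, OpenCV 4.12 (cv2) and the standard library are available. Lean on these libraries where they do the work, as an engineer would, in place of code of your own. Each camera call takes 0.05 s, during which the arm holds its last target.

## Working session

There is one attempt and no reset: what is moved stays moved. The work goes in short steps, Python scripts to look and compute and a tool call to move; the robot and the scene stay as the last step left them, time stands still between calls to the robot, and variables do not carry over. Pictures are saved under pics/ and viewed, and the job is handed in when it is done.

Besides the shell and the picture viewer there is one more tool, called after "Emit:" as name(argument=value, ...) on one line, values as JSON. jog_arm: Moves the arm, as the interface text tells. Its arguments: {"type":"object","properties":{"deltas":{"type":"array","items":{"type":"array"}},"squeeze":{"type":"number"}},"required":["deltas"]}

```bash
mkdir -p pics; ls
python3 - <<'E'
from station import ctrl,get_image,calibration,job
import cv2
o=ctrl.get_obs();print(o)
for n in ["scene","top","wrist"]:
    im=get_image(n);cv2.imwrite(f"pics/{n}0.png",im[:,:,::-1]);print(n,calibration(n))
E
```

```text
pics
{'t': 0.0, 'q': array([-1.36998080e+00,  5.33625657e-02,  1.61430578e+00, -2.74430133e-06,
        1.47602622e+00, -1.19010231e-01]), 'dq': array([ 1.36756108e-03, -4.70405203e-04, -1.11414567e-03,  1.88885500e-03,
        1.52625060e-03,  1.86321208e-05]), 'effort': array([ 9.73167880e-04, -3.93680799e+01, -3.70177352e+01, -1.75201790e-04,
        7.02461286e-03,  9.35052782e-06]), 'tool_pos': array([ 0.1963574 , -0.59263621,  0.20815251]), 'tool_rot': array([-2.54566995e+00,  1.83853986e+00,  2.42995006e-03]), 'contact_force': array([ 0.35926791, -0.37016081, -0.01245799]), 'wrist_torque': array([-0.0408482 , -0.04220564, -0.01454488]), 'opening': 0.08505625727414708}
scene {'mtx': array([[387.74458124,   0.        , 254.97625049],
       [  0.        , 387.74458124, 188.85016182],
       [  0.        ,   0.        ,   1.        ]]), 'origin': array([ 1.02598021, -0.27058797,  0.98292435]), 'rotation': array([0.50717868, 0.30884416, 1.07055718])}
top {'mtx': array([[439.46520851,   0.        , 264.33325684],
       [  0.        , 439.46520851, 189.93896681],
       [  0.        ,   0.        ,   1.        ]]), 'origin': array([ 0.35002204, -0.01303729,  1.35169719]), 'rotation': array([ 0.11765872, -0.13326282, -1.57003744])}
wrist {'mtx': array([[297.31863964,   0.        , 257.53073122],
       [  0.        , 297.31863964, 190.28392779],
       [  0.        ,   0.        ,   1.        ]]), 'tool_from_camera': array([[ 9.99999958e-01,  2.38708122e-04,  1.62932576e-04,
         1.57852677e-03],
       [ 2.74311947e-04, -9.61441344e-01, -2.75009939e-01,
        -6.93622527e-02],
       [ 9.10030090e-05,  2.75009972e-01, -9.61441369e-01,
        -1.65635264e-01],
       [ 0.00000000e+00,  0.00000000e+00,  0.00000000e+00,
         1.00000000e+00]])}
```

View pics/scene0.png

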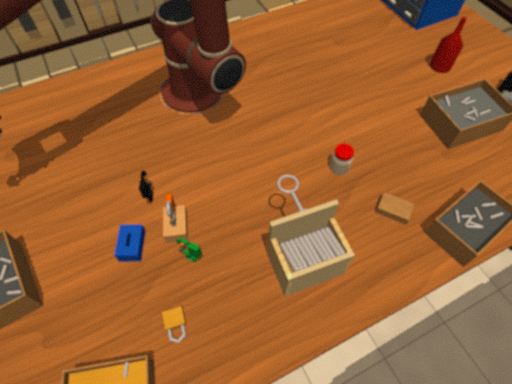

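View pics/top0.png

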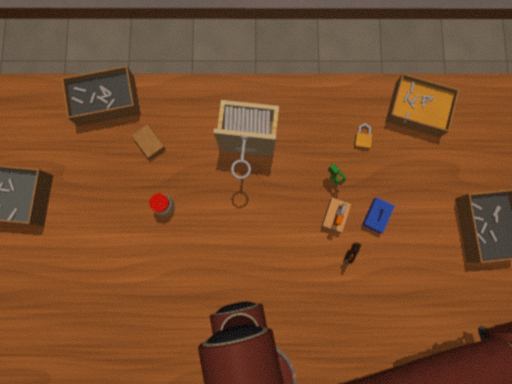

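View pics/wrist0.png

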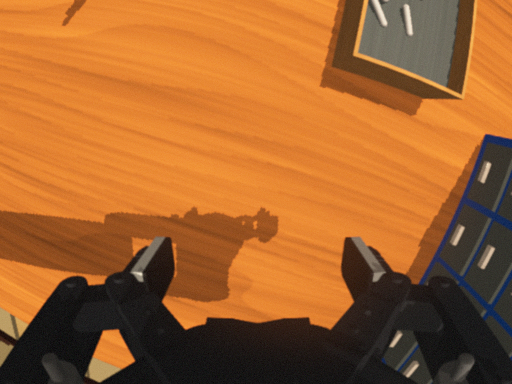

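```bash
cat > h.py <<'E'
import numpy as np, cv2
from scipy.spatial.transform import Rotation as R
from station import ctrl,get_image,calibration,job
def ray(n,uv,obs=None):
    c=calibration(n);K=c['mtx'];u,v=uv
    if n=='wrist':
        a=(u-K[0,2])/K[0,0];b=(v-K[1,2])/K[1,1];th=np.hypot(a,b)
        s=np.sin(th)/th if th>1e-9 else 1
        d=np.array([a*s,-b*s,-np.cos(th)])
        T=c['tool_from_camera'];W=R.from_rotvec(obs['tool_rot'])
        return obs['tool_pos']+W.apply(T[:3,3]),W.apply(T[:3,:3]@d)
    d=np.array([(u-K[0,2])/K[0,0],-(v-K[1,2])/K[1,1],-1.])
    d/=np.linalg.norm(d)
    return c['origin'],R.from_rotvec(c['rotation']).apply(d)
def plane(n,uv,z,obs=None):
    o,d=ray(n,uv,obs);return o+d*(z-o[2])/d[2]
def tri(*rs):
    A=np.zeros((3,3));b=np.zeros(3)
    for o,d in rs:
        P=np.eye(3)-np.outer(d,d);A+=P;b+=P@o
    p=np.linalg.solve(A,b)
    return p,[np.linalg.norm((np.eye(3)-np.outer(d,d))@(p-o)) for o,d in rs]
def proj(n,p,obs=None):
    c=calibration(n);K=c['mtx']
    if n=='wrist':
        T=c['tool_from_camera'];W=R.from_rotvec(obs['tool_rot'])
        q=W.inv().apply(np.asarray(p)-obs['tool_pos']);q=T[:3,:3].T@(q-T[:3,3])
        r=np.hypot(q[0],q[1]);th=np.arctan2(r,-q[2])
        return K[0,2]+K[0,0]*th*q[0]/r,K[1,2]-K[1,1]*th*q[1]/r
    q=R.from_rotvec(c['rotation']).inv().apply(np.asarray(p)-c['origin'])
    return K[0,2]-K[0,0]*q[0]/q[2],K[1,2]+K[1,1]*q[1]/q[2]
E
python3 - <<'E'
from h import *
a=cv2.imread('pics/scene0.png');b=cv2.imread('pics/top0.png')
C=lambda im,x,y,w,h,s:cv2.resize(im[y:y+h,x:x+w],None,fx=s,fy=s,interpolation=cv2.INTER_CUBIC)
o=np.vstack([np.hstack([C(a,115,165,100,110,3),C(b,315,155,90,110,3)]),np.hstack([C(a,255,165,100,80,3),C(b,205,95,90,80,3)])])
cv2.imwrite('pics/c1.png',o);print(o.shape)
E
```

```text
(570, 570, 3)
```

View pics/c1.png

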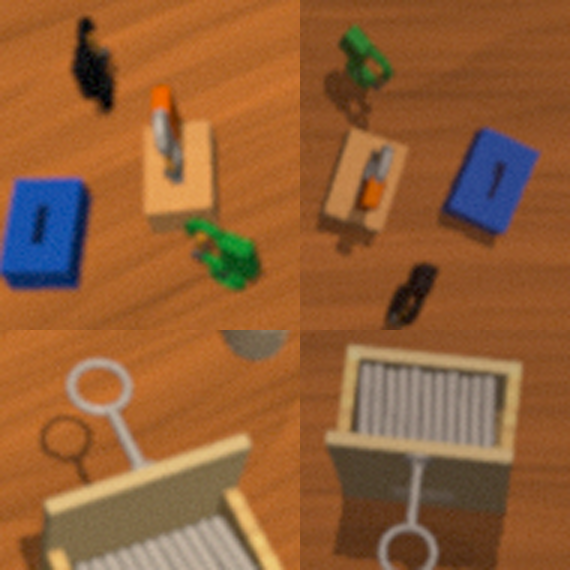

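Run:
```python
from h import *
a=cv2.imread('pics/scene0.png');b=cv2.imread('pics/top0.png')
for im,(x,y,w,h),n in [(a,(160,190,25,55),'s'),(b,(320,195,35,40),'t')]:
    c=cv2.cvtColor(im[y:y+h,x:x+w],cv2.COLOR_BGR2HSV)
    m=((c[...,1]>215)&(c[...,2]>170)&(c[...,0]<14)).astype(np.uint8)
    k,l,st,ce=cv2.connectedComponentsWithStats(m)
    for i in range(1,k):
        if st[i,4]>10: print(n,st[i],ce[i]+[x,y])
import sys
for im,(x,y,w,h),n in [(a,(158,202,32,48),'s'),(b,(320,193,35,42),'t'),(b,(210,93,75,70),'boxt'),(a,(262,200,95,95),'boxs')]:
    c=cv2.cvtColor(im[y:y+h,x:x+w],cv2.COLOR_BGR2HSV)
    m=((c[...,1]<165)&(c[...,1]>60)&(c[...,2]>150)).astype(np.uint8)*255
    k,l,st,ce=cv2.connectedComponentsWithStats(m)
    i=1+np.argmax(st[1:,4]);mm=(l==i).astype(np.uint8)
    cs,_=cv2.findContours(mm,cv2.RETR_EXTERNAL,cv2.CHAIN_APPROX_NONE)
    hh=cv2.convexHull(max(cs,key=len)); ap=cv2.approxPolyDP(hh,2.5,True)[:,0]+[x,y]
    print(n,st[i],ap.tolist(),cv2.minAreaRect(hh))
# ring mask
for im,(x,y,w,h),n in [(a,(270,170,40,45),'ring s'),(b,(225,155,35,27),'ring t')]:
    c=cv2.cvtColor(im[y:y+h,x:x+w],cv2.COLOR_BGR2HSV)
    m=((c[...,1]<110)&(c[...,2]>100)).astype(np.uint8)
    for r in m: print(''.join('#' if t else '.' for t in r))
```

```text
s [ 5  3  7  9 45] [168.26666667 196.75555556]
s [  5   0  23  35 497] [[166, 202], [184, 206], [185, 233], [164, 236]] ((16.0, 17.0), (34.0, 22.0), 90.0)
t [  4   5  27  34 385] [[333, 198], [350, 204], [341, 231], [324, 225]] ((16.850000381469727, 21.449996948242188), (20.23857307434082, 29.409177780151367), 18.434947967529297)
boxt [  3   7  66  39 811] [[220, 101], [278, 105], [276, 137], [213, 132]] ((35.990413665771484, 25.841096878051758), (63.49132537841797, 34.755348205566406), 6.009005546569824)
boxs [  9  17  84  64 980] [[354, 256], [347, 267], [289, 280], [271, 239], [334, 217]] ((51.81941223144531, 50.835296630859375), (52.47739791870117, 74.39540100097656), 70.66519165039062)
........................................
........................................
........................................
........................................
.................###....................
.............##########.................
...........##############...............
..........################..............
.........#####........#####.............
........####...........#####...
[... 1716 characters left out ...]
#####...........
.......#####........#####..........
.......####..........####..........
......####............####.........
......####............####.........
......###.............####.........
......####.............###.........
......###..............###.........
......####.............###.........
......####............####.........
......####............####.........
.......####..........####..........
........###.........####...........
........#####....#######...........
.........##############............
...........###########.............
............#######................
...................................
...................................
...................................
```

Run:
```python
from h import *
print('ring',tri(ray('scene',(287.6,183.4)),ray('top',(240.9,168.6))))
print('ring z.18', plane('scene',(287.6,183.4),.18),plane('top',(240.9,168.6),.18))
for p in [(333,198),(350,204),(341,231),(324,225)]: print('stand',plane('top',p,.042))
for p in [(166,202),(184,206)]: print('stand s',plane('scene',p,.042))
print('sleeve scene', plane('scene',(168.2,196.7),.126))
for p in [(220,101),(278,105),(276,137),(213,132)]: print('box', plane('top',p,.195))
for p in [(271,239),(334,217)]: print('box s', plane('scene',p,.195))
b=cv2.imread('pics/top0.png')
x,y,w,h=320,190,40,45
cv2.imwrite('pics/c2.png',cv2.resize(b[y:y+h,x:x+w],None,fx=12,fy=12,interpolation=cv2.INTER_NEAREST))
```

```text
ring (array([0.59709497, 0.03872332, 0.18371146]), [np.float64(0.00043799950001958716), np.float64(0.0004379995000196672)])
ring z.18 [0.59525547 0.04057802 0.18      ] [0.59768633 0.03848931 0.18      ]
stand [ 0.53592508 -0.23337652  0.042     ]
stand [ 0.51757538 -0.28408906  0.042     ]
stand [ 0.43659478 -0.25440985  0.042     ]
stand [ 0.4546155  -0.20415014  0.042     ]
stand s [ 0.42114057 -0.24174605  0.042     ]
stand s [ 0.45612136 -0.20136402  0.042     ]
sleeve scene [ 0.4626828  -0.23380814  0.126     ]
box [0.78461096 0.09625523 0.195     ]
box [ 0.77307487 -0.06338753  0.195     ]
box [ 0.68209405 -0.05716161  0.195     ]
box [0.69630095 0.11419154 0.195     ]
box s [ 0.71528474 -0.07101788  0.195     ]
box s [0.73201612 0.08447779 0.195     ]
```

View pics/c2.png

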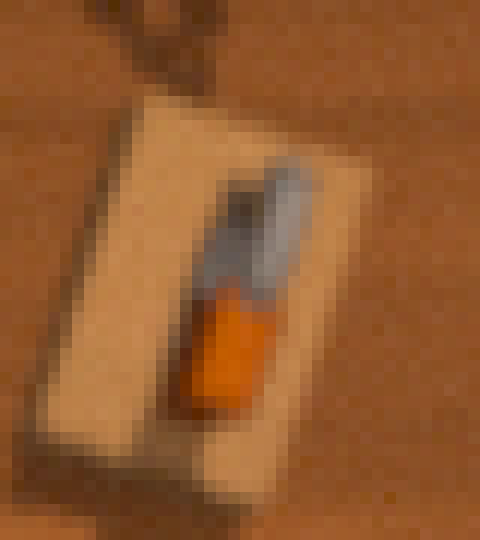

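Run:
```python
from h import *
print(tri(ray('scene',(168.3,199)),ray('top',(339.0,219.0))), plane('top',(339,219),.11))
o=ctrl.get_obs();W=R.from_rotvec(o['tool_rot']);print(W.as_matrix().round(3))
t=np.array([.468,-.243,.215]);print(W.inv().apply(t-o['tool_pos']).round(4))
```

```text
(array([ 0.46516624, -0.23562911,  0.11952511]), [np.float64(8.75872285356851e-05), np.float64(8.758722853569677e-05)]) [ 0.46608005 -0.23726381  0.11      ]
[[ 0.314 -0.949 -0.   ]
 [-0.949 -0.314  0.002]
 [-0.002 -0.    -1.   ]]
[-0.2467 -0.3678 -0.0061]
```

Emit:
jog_arm(deltas=[[[0,0,38.5],[-0.254,-0.367,0.008],0.085],[[0,0,38.5],[-0.254,-0.367,0.008],0.085],[[0,0,38.5],[-0.254,-0.367,0.008],0.085],[[0,0,38.5],[-0.254,-0.367,0.008],0.085],[[0,0,38.5],[-0.254,-0.367,0.008],0.085],[[0,0,38.5],[-0.254,-0.367,0.008],0.085],[[0,0,38.5],[-0.254,-0.367,0.008],0.085],[[0,0,38.5],[-0.254,-0.367,0.008],0.085],[[0,0,38.5],[-0.254,-0.367,0.008],0.085],[[0,0,38.5],[-0.254,-0.367,0.008],0.085],[[0,0,38.5],[-0.254,-0.367,0.008],0.085],[[0,0,38.5],[-0.254,-0.367,0.008],0.085]])

```text
t: 1.15
tool_pos: [0.4674, -0.232, 0.201]
tool_rot: [-1.805, 2.569, 0.002]
contact_force: [0.5, -0.6, -0.3]
opening: 0.0854
```

```bash
cat > snap.py <<'E'
import sys;from h import *
import pickle
tag=sys.argv[1];o=ctrl.get_obs();im=get_image('wrist')
cv2.imwrite(f'pics/w{tag}.png',im[:,:,::-1]);pickle.dump(o,open(f'o{tag}.pkl','wb'))
W=R.from_rotvec(o['tool_rot']).as_matrix()
print(o['t'],o['tool_pos'].round(4),'xyaw',np.degrees(np.arctan2(W[1,0],W[0,0])).round(2),'z',W[:,2].round(4),o['contact_force'].round(2),o['opening'])
E
python3 snap.py 1
```

```text
1.15 [ 0.4674 -0.232   0.201 ] xyaw -109.81 z [ 8.0e-04  2.4e-03 -1.0e+00] [ 0.52 -0.59 -0.31] 0.08544038156039073
```

View pics/w1.png

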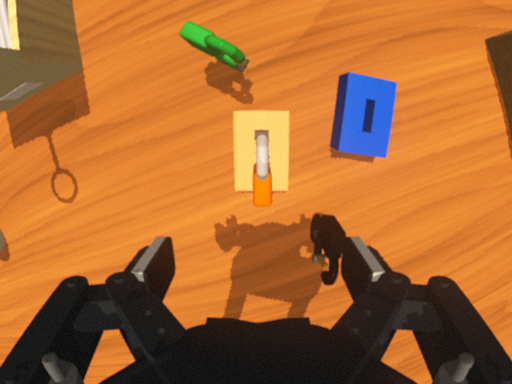

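```bash
cat > meas.py <<'E'
import sys;from h import *
import pickle
tag=sys.argv[1];o=pickle.load(open(f'o{tag}.pkl','rb'));im=cv2.imread(f'pics/w{tag}.png')
c=cv2.cvtColor(im,cv2.COLOR_BGR2HSV)
x,y,w,h=220,90,90,130
s=c[y:y+h,x:x+w]
cv2.imwrite(f'pics/z{tag}.png',cv2.resize(im[y:y+h,x:x+w],None,fx=4.5,fy=4.5,interpolation=cv2.INTER_NEAREST))
for yy in range(95,215,5): print(yy,[tuple(c[yy,xx]) for xx in (262,)], ) if 0 else None
m=((s[...,1]>150)&(s[...,2]>225)&(s[...,0]<16)&(s[...,0]>8)).astype(np.uint8)
k,l,st,ce=cv2.connectedComponentsWithStats(m)
for i in range(1,k):
    if st[i,4]>100: print('or',st[i]+[x,y,0,0,0],ce[i]+[x,y])
print([c[v,262].tolist() for v in (130,150,165,175,185,195,203,210)],c[150,240].tolist(),c[185,225].tolist())
E
python3 meas.py 1
```

```text
or [251  90  34  14 256] [264.3515625   94.16015625]
or [ 220   91   90  129 5412] [270.93810052 169.36382114]
or [220  95  25  20 285] [228.46666667 103.94385965]
[[13, 133, 167], [17, 26, 246], [17, 49, 234], [13, 60, 220], [18, 255, 254], [17, 255, 254], [16, 255, 254], [14, 195, 238]] [21, 142, 253] [14, 199, 226]
```

View pics/z1.png

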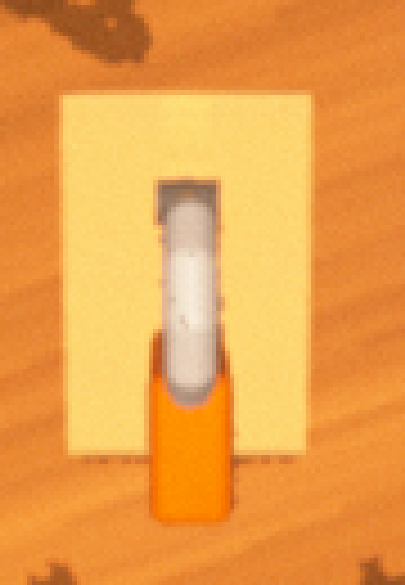

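Run:
```python
from h import *
import pickle
o=pickle.load(open('o1.pkl','rb'))
f=lambda u,v:(220+u/4.5,90+v/4.5)
P=lambda u,v,z:plane('wrist',f(u,v),z,o)
c=[P(150,372,.1245),P(233,372,.1245),P(231,520,.1245),P(152,520,.1245)]
for p in c: print(p.round(4))
print('w',np.linalg.norm(c[0]-c[1]),'l',np.linalg.norm(c[0]-c[3]))
m=sum(c)/4;print('centre',m)
d=(c[0]+c[1]-c[2]-c[3])[:2];print('yaw',np.degrees(np.arctan2(d[1],d[0])))
s=[P(60,95,.042),P(313,95,.042),P(305,453,.042),P(67,453,.042)]
for p in s: print(p.round(4))
d=(s[0]+s[1]-s[2]-s[3])[:2];print('stand',sum(s)/4,'yaw',np.degrees(np.arctan2(d[1],d[0])),np.linalg.norm(s[0]-s[1]),np.linalg.norm(s[0]-s[3]))
# two-view with top cam/scene for height
print(tri(ray('wrist',f(152,520),o),ray('wrist',f(231,520),o))[0] if 0 else '')
print(tri(ray('top',(350,204)),ray('wrist',f(313,95),o)),tri(ray('scene',(166,202)),ray('wrist',f(67,453),o)))
print('sleeve h',tri(ray('scene',(168.3,197)),ray('wrist',f(192,446),o)),tri(ray('top',(339,219)),ray('wrist',f(192,446),o)))
```

```text
[ 0.4836 -0.2355  0.1245]
[ 0.4784 -0.25    0.1245]
[ 0.4512 -0.2401  0.1245]
[ 0.4563 -0.2259  0.1245]
w 0.015387125679169347 l 0.028952185451827425
centre [ 0.46740066 -0.23787385  0.1245    ]
yaw -19.556763207067227
[ 0.5386 -0.2309  0.042 ]
[ 0.5181 -0.2882  0.042 ]
[ 0.4339 -0.2576  0.042 ]
[ 0.4542 -0.2009  0.042 ]
stand [ 0.48619834 -0.24441233  0.042     ] yaw -19.759928490082434 0.06084262825092663 0.08952472056404866

(array([ 0.51837246, -0.28806513,  0.02926905]), [np.float64(0.0015693996599412128), np.float64(0.0015693996599411984)]) (array([ 0.48641657, -0.23304099,  0.15347317]), [np.float64(0.013172173577712864), np.float64(0.013172173577712817)])
sleeve h (array([ 0.47023971, -0.23660481,  0.13543028]), [np.float64(0.0023240825990151945), np.float64(0.0023240825990152006)]) (array([ 0.46531467, -0.23681872,  0.11490569]), [np.float64(0.0005347506822784768), np.float64(0.0005347506822784622)])
```

```bash
python3 snap.py 2
python3 - <<'E'
from h import *
o=ctrl.get_obs();print(o['tool_pos'],np.abs(o['dq']).max())
E
python3 meas.py 2
```

```text
1.2 [ 0.4661 -0.2342  0.201 ] xyaw -109.88 z [-5.e-04  6.e-04 -1.e+00] [-1.11  0.15 -0.32] 0.08493651259983546
[ 0.46536327 -0.23563008  0.20101941] 0.04631375653364835
or [248  90  33  13 228] [261.68859649  93.82894737]
or [ 220   90   90  130 5744] [270.68297354 165.4869429 ]
[[13, 118, 160], [14, 51, 229], [13, 58, 218], [9, 68, 172], [18, 255, 254], [17, 255, 254], [16, 255, 253], [15, 197, 238]] [22, 140, 253] [13, 197, 227]
```

View pics/z2.png

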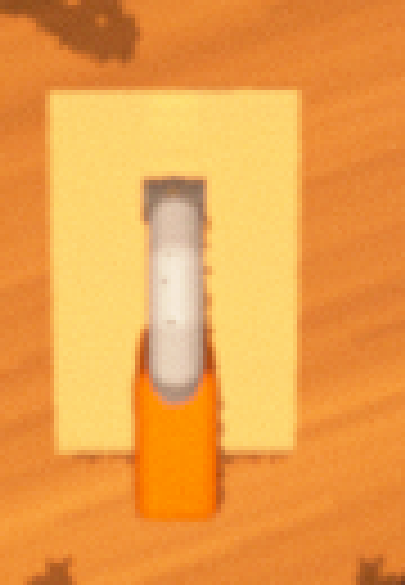

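Emit:
jog_arm(deltas=[[[0,0,0],[0.001,-0.003,0.025],0.085],[[0,0,0],[0.001,-0.003,0.045],0.085],[[0,0,0],[0.001,-0.003,0.045],0.085],[[0,0,0],[0.001,-0.003,0.045],0.085],[[0,0,0],[0.001,-0.003,0.045],0.085]])

```text
t: 1.67
tool_pos: [0.4674, -0.2398, 0.1574]
tool_rot: [-1.796, 2.577, -0.002]
contact_force: [0.1, -0.3, -0.1]
opening: 0.0849
```

```bash
python3 snap.py 3; python3 meas.py 3
```

```text
1.6667 [ 0.4674 -0.2398  0.1574] xyaw -110.26 z [ 7.e-04 -7.e-04 -1.e+00] [ 0.09 -0.29 -0.1 ] 0.08494759992948585
or [241  90  39  16 355] [257.12957746  95.14084507]
or [ 238   90   72  130 3600] [293.11055556 154.97833333]
or [220 100  19  15 133] [225.41353383 107.63157895]
or [220 132  31  88 459] [229.30283224 199.04357298]
[[22, 141, 253], [22, 137, 255], [19, 150, 251], [14, 165, 224], [13, 204, 195], [13, 245, 238], [13, 248, 240], [13, 251, 242]] [23, 134, 253] [22, 138, 253]
```

View pics/w3.png

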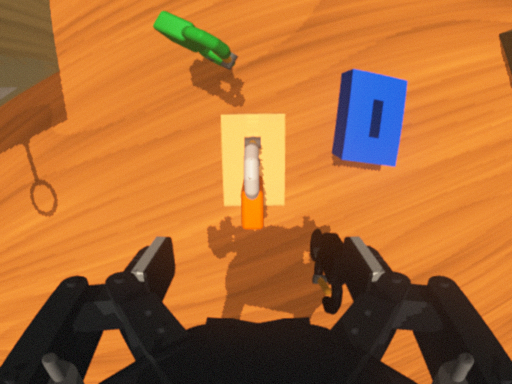

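View pics/z3.png

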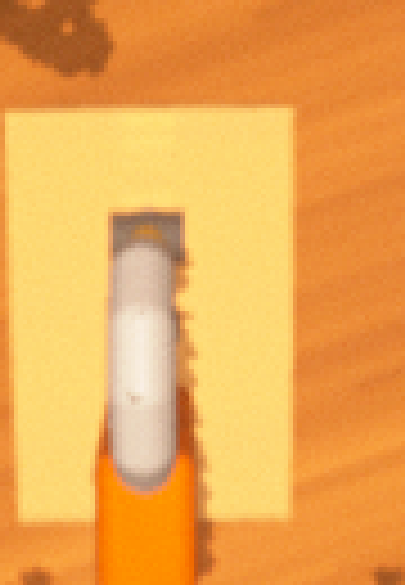

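Run:
```python
from h import *
import pickle
o=pickle.load(open('o2.pkl','rb'));o3=pickle.load(open('o3.pkl','rb'))
f=lambda u,v:(220+u/4.5,90+v/4.5)
for a,b in [((136,370),(97,455)),((217,370),(195,455)),((48,91),(5,109)),((301,91),(295,107)),((296,452),(291,520))]:
    print(tri(ray('wrist',f(*a),o),ray('wrist',f(*b),o3)))
c=[plane('wrist',p,.1245,o3) for p in [(241.6,191.1),(263.3,191.1),(263.5,229.5),(241.5,229.5)]]
print(sum(c)/4, np.linalg.norm(c[0]-c[1]),np.linalg.norm(c[0]-c[3]))
c=[plane('wrist',f(*p),.1245,o) for p in [(136,370),(217,370),(215,519),(138,519)]]
print(sum(c)/4)
for z in (0,.03,.06): print('black',plane('top',(350,257),z),plane('wrist',(325,262),z,o3),plane('top',(357,246),z))
```

```text
(array([ 0.48469167, -0.23624819,  0.13091864]), [np.float64(0.00013974888861147683), np.float64(0.00013974888861143235)])
(array([ 0.48017276, -0.25011803,  0.13293628]), [np.float64(0.0001730146142330703), np.float64(0.000173014614233041)])
(array([ 0.53937769, -0.23010319,  0.0307219 ]), [np.float64(8.111274026761842e-05), np.float64(8.111274026739472e-05)])
(array([ 0.51807001, -0.28899512,  0.03391803]), [np.float64(1.4093836274040883e-05), np.float64(1.40938362740699e-05)])
(array([ 0.43411402, -0.2579221 ,  0.04443717]), [np.float64(5.876471348435553e-05), np.float64(5.876471348438851e-05)])
[ 0.46676213 -0.23738687  0.1245    ] 0.015094175559202009 0.02905562971250921
[ 0.46725051 -0.23762822  0.1245    ]
black [ 0.36025445 -0.28712856  0.        ] [ 3.28450638e-01 -2.80965403e-01 -5.55111512e-17] [ 0.3934387  -0.30973818  0.        ]
black [ 0.36002734 -0.28104529  0.03      ] [ 0.34742884 -0.27954559  0.03      ] [ 0.39247509 -0.30315311  0.03      ]
black [ 0.35980024 -0.27496202  0.06      ] [ 0.36640704 -0.27812578  0.06      ] [ 0.39151149 -0.29656804  0.06      ]
```

Emit:
jog_arm(deltas=[[[0,0,0],[-0.0005,0.0005,0.02],0.085],[[0,0,0],[-0.0005,0.0005,0.045],0.085],[[0,0,0],[-0.0005,0.0005,0.065],0.085],[[0,0,0],[-0.0005,0.0005,0.075],0.085],[[0,0,0],[-0.0005,0.0005,0.075],0.06],[[0,0,0],[-0.0005,0.0005,0.075],0.03],[[0,0,0],[-0.0005,0.0005,0.075],0.01],[[0,0,0],[-0.0005,0.0005,0.075],0.01],[[0,0,0],[-0.0005,0.0005,0.075],0.01],[[0,0,0],[-0.0005,0.0005,0.075],0.01]], squeeze=60)

```text
t: 2.55
tool_pos: [0.468, -0.2383, 0.0829]
tool_rot: [-1.797, 2.575, -0.002]
contact_force: [-0.2, 2.4, 3.2]
opening: 0.0148
```

```bash
python3 snap.py 4
```

```text
2.55 [ 0.468  -0.2383  0.0829] xyaw -110.18 z [ 2.e-03 -4.e-04 -1.e+00] [-0.19  2.41  3.17] 0.014825565327124127
```

View pics/w4.png

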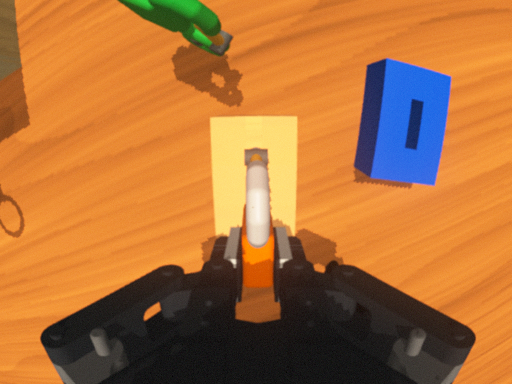

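Emit:
jog_arm(deltas=[[[0,0,0],[0,0,-0.02],0.005],[[0,0,0],[0,0,-0.045],0.005],[[0,0,0],[0,0,-0.07],0.005],[[0,0,0],[0,0,-0.09],0.005],[[0,0,-2],[-0.03,0.008,-0.095],0.005],[[0,0,-5],[-0.07,0.019,-0.095],0.005],[[0,0,-8],[-0.11,0.03,-0.095],0.005],[[0,0,-11],[-0.15,0.041,-0.095],0.005],[[0,0,-14],[-0.19,0.052,-0.095],0.005],[[0,0,-15.5],[-0.23,0.063,-0.095],0.005],[[0,0,-15.5],[-0.26,0.071,-0.095],0.005],[[0,0,-15.5],[-0.275,0.076,-0.095],0.005]])

```text
t: 3.6
tool_pos: [0.49, 0.0497, 0.1758]
tool_rot: [-2.133, 2.306, 0.002]
contact_force: [0.9, -0.3, -2.8]
opening: 0.0145
```

Emit:
jog_arm(deltas=[[[0,0,0],[0,0,0],0.005],[[0,0,0],[0,0,0],0.005],[[0,0,0],[0,0,0],0.005],[[0,0,0],[0,0,0],0.005]])

```text
t: 3.93
tool_pos: [0.4906, 0.0452, 0.1761]
tool_rot: [2.127, -2.311, -0.0]
contact_force: [0.9, -0.2, -2.9]
opening: 0.0146
```

```bash
python3 snap.py 5
python3 - <<'E'
from h import *
for n in ("scene","top"): cv2.imwrite(f'pics/{n}5.png',get_image(n)[:,:,::-1])
print(ctrl.get_obs()['tool_pos'])
E
```

```text
3.9333 [0.4906 0.0452 0.1761] xyaw -94.76 z [-5.e-04 -4.e-04 -1.e+00] [ 0.91 -0.17 -2.85] 0.014550195300674135
[0.49072922 0.04523472 0.17633819]
```

View pics/w5.png

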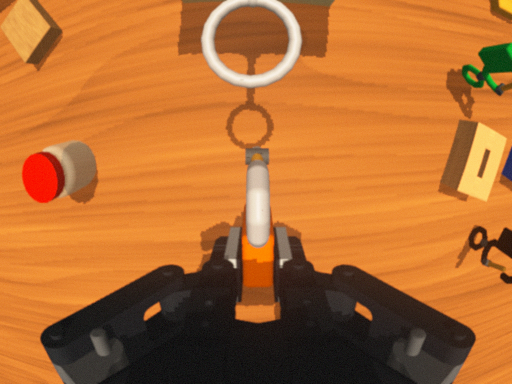

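View pics/scene5.png

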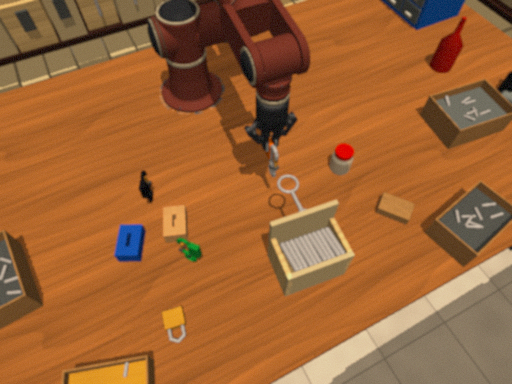

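View pics/top5.png

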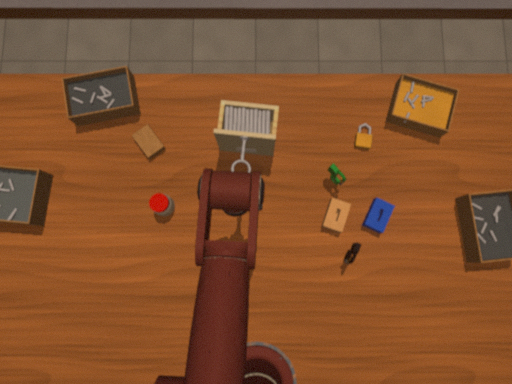

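Run:
```python
from h import *
import pickle
from scipy.optimize import least_squares
o=pickle.load(open('o5.pkl','rb'));im=cv2.imread('pics/w5.png')
c=cv2.cvtColor(im,cv2.COLOR_BGR2HSV)
m=((c[...,1]<70)&(c[...,2]>130)).astype(np.uint8);m[100:]=0;m[:,:190]=0;m[:,315:]=0
k,l,st,ce=cv2.connectedComponentsWithStats(m);i=1+np.argmax(st[1:,4]);print(st[i])
mm=(l==i)
# radial profile: inner & outer edges at angles over lower part
cu,cv_=252,42
out=[]
for a in np.radians(np.arange(0,181,5)):
    rs=np.arange(25,62,.25);p=[(cu+r*np.cos(a),cv_+r*np.sin(a)) for r in rs]
    h=[r for r,(u,v) in zip(rs,p) if 0<=int(round(v))<384 and mm[int(round(v)),int(round(u))]]
    if h: out.append((np.degrees(a),min(h),max(h)))
for z in (.175,.18,.185):
    res=[]
    for idx in (1,2):
        P=np.array([plane('wrist',(cu+t[idx]*np.cos(np.radians(t[0])),cv_+t[idx]*np.sin(np.radians(t[0]))),z,o)[:2] for t in out])
        s=least_squares(lambda q:np.hypot(P[:,0]-q[0],P[:,1]-q[1])-q[2],[.597,.04,.025]);res.append(s.x.round(4))
    print(z,res)
h=[plane('wrist',(u,v),z,o).round(4) for u,v,z in [(257.5,160,.2),(258,240,.2),(257,157,.185)]]
print(h)
cv2.imwrite('pics/z5.png',cv2.resize(im[0:260,170:340],None,fx=3,fy=2.3))
cv2.imwrite('pics/z5b.png',cv2.resize(cv2.imread('pics/scene5.png')[110:250,230:360],None,fx=5,fy=4,interpolation=cv2.INTER_CUBIC))
```

```text
[ 201    0  101   87 2842]
0.175 [array([0.5994, 0.0382, 0.021 ]), array([0.5998, 0.0381, 0.0276])]
0.18 [array([0.5982, 0.0382, 0.0204]), array([0.5987, 0.038 , 0.0268])]
0.185 [array([0.5971, 0.0381, 0.0197]), array([0.5975, 0.038 , 0.0259])]
[array([0.535 , 0.0399, 0.2   ]), array([0.4927, 0.0431, 0.2   ]), array([0.5339, 0.0402, 0.185 ])]
```

View pics/z5.png

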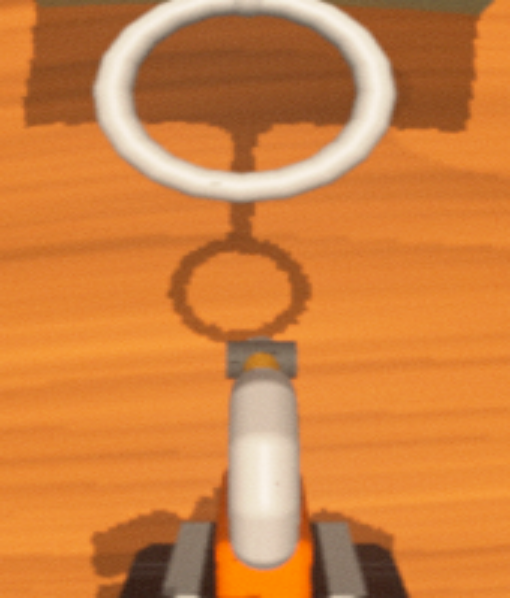

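View pics/z5b.png

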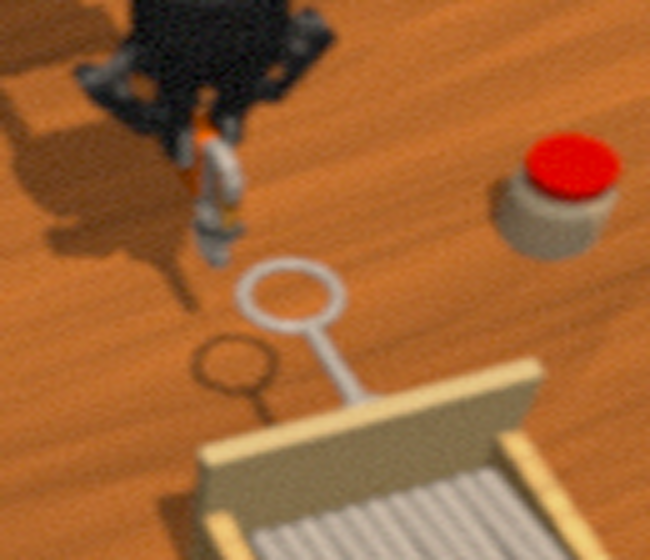

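Emit:
jog_arm(deltas=[[[0,0,0],[-0.003,-0.005,0.006],0.005],[[0,0,0],[-0.0032,-0.015,0.007],0.005],[[0,0,0],[-0.0032,-0.025,0.007],0.005],[[0,0,0],[-0.0032,-0.03,0.007],0.005],[[0,0,0],[-0.0032,-0.032,0.007],0.005],[[0,0,0],[-0.0032,-0.032,0.007],0.005],[[0,0,0],[-0.0032,-0.032,0.007],0.005],[[0,0,0],[-0.0032,-0.032,0.007],0.005]])

```text
t: 4.75
tool_pos: [0.5226, 0.0468, 0.1693]
tool_rot: [2.129, -2.31, -0.0]
contact_force: [-0.1, -0.3, -2.3]
opening: 0.0145
```

```bash
python3 snap.py 6
python3 - <<'E'
from h import *
im=cv2.imread('pics/w6.png');cv2.imwrite('pics/z6.png',cv2.resize(im[60:260,170:340],None,fx=4,fy=3))
cv2.imwrite('pics/z6b.png',cv2.resize(get_image('scene')[120:220,240:340,::-1],None,fx=6,fy=6,interpolation=cv2.INTER_CUBIC))
E
```

```text
4.75 [0.5226 0.0468 0.1693] xyaw -94.68 z [-3.e-04  1.e-04 -1.e+00] [-0.14 -0.25 -2.32] 0.014473968193581505
```

View pics/z6.png

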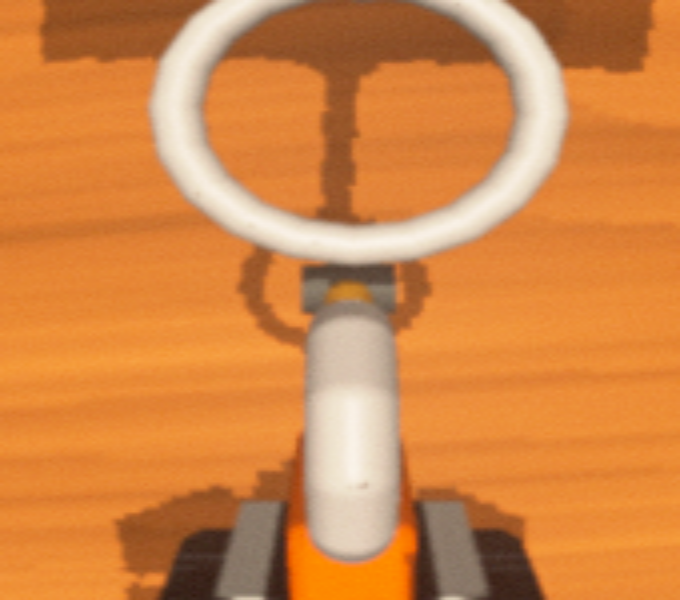

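View pics/z6b.png

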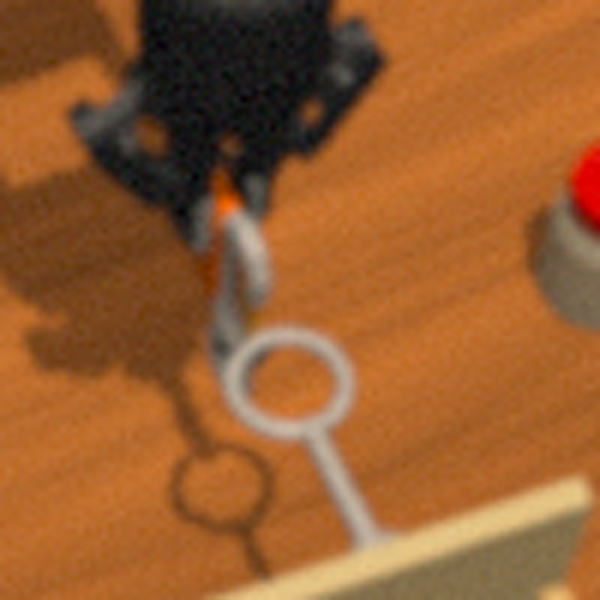

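Emit:
jog_arm(deltas=[[[0,0,0],[0.001,-0.002,0],0.005],[[0,0,0],[0.0015,-0.004,0],0.005],[[0,0,0],[0.0015,-0.006,0],0.005],[[0,0,0],[0.0015,-0.007,0],0.005],[[0,0,0],[0.0015,-0.007,0],0.005],[[0,0,0],[0.0015,-0.007,0],0.005]])

```text
t: 5.35
tool_pos: [0.5297, 0.0447, 0.1693]
tool_rot: [2.129, -2.31, -0.0]
contact_force: [0.8, 0.3, -2.3]
opening: 0.0144
```

Emit:
jog_arm(deltas=[[[0,0,0],[0,-0.001,0],0.005],[[0,0,0],[0,-0.002,0],0.005],[[0,0,0],[0,-0.002,0],0.005],[[0,0,0],[0,-0.002,0],0.005]])

```text
t: 5.68
tool_pos: [0.5318, 0.0446, 0.1694]
tool_rot: [-2.129, 2.31, 0.0]
contact_force: [-0.4, -0.4, -1.7]
opening: 0.0147
```

Emit:
jog_arm(deltas=[[[0,0,0],[0,-0.001,0],0.005],[[0,0,0],[0,-0.002,0],0.005],[[0,0,0],[0,-0.002,0],0.005],[[0,0,0],[0,-0.002,0],0.005]])

```text
t: 6.02
tool_pos: [0.5329, 0.0444, 0.169]
tool_rot: [2.128, -2.309, -0.002]
contact_force: [-3.9, 0.2, -2.5]
opening: 0.0148
```

Emit:
jog_arm(deltas=[[[0,0,0],[0,-0.001,0],0.005],[[0,0,0],[0,-0.002,0],0.005],[[0,0,0],[0,-0.002,0],0.005],[[0,0,0],[0,-0.002,0],0.005]])

```text
t: 6.35
tool_pos: [0.5354, 0.0442, 0.1691]
tool_rot: [2.128, -2.31, -0.001]
contact_force: [-3.9, -0.9, -1.7]
opening: 0.0144
```

Emit:
jog_arm(deltas=[[[0,0,0],[0,-0.001,0],0.005],[[0,0,0],[0,-0.002,0],0.005],[[0,0,0],[0,-0.002,0],0.005],[[0,0,0],[0,-0.002,0],0.005]])

```text
t: 6.68
tool_pos: [0.5376, 0.0441, 0.1692]
tool_rot: [2.129, -2.31, -0.001]
contact_force: [-4.7, -0.3, -2.7]
opening: 0.0146
```

Gate is opening at about 4–5 N. Continue.

Emit:
jog_arm(deltas=[[[0,0,0],[0,-0.0015,0],0.005],[[0,0,0],[0,-0.003,0],0.005],[[0,0,0],[0,-0.004,0],0.005],[[0,0,0],[0,-0.005,0],0.005],[[0,0,0],[0,-0.005,0],0.005],[[0,0,0],[0,-0.005,0],0.005]])

```text
t: 7.18
tool_pos: [0.5426, 0.0437, 0.169]
tool_rot: [2.129, -2.31, -0.0]
contact_force: [-3.9, -0.0, -4.4]
opening: 0.0145
```

Emit:
jog_arm(deltas=[[[0,0,0],[0,-0.0015,0],0.005],[[0,0,0],[0,-0.003,0],0.005],[[0,0,0],[0,-0.004,0],0.005],[[0,0,0],[0,-0.005,0],0.005],[[0,0,0],[0,-0.005,0],0.005],[[0,0,0],[0,-0.005,0],0.005]])

```text
t: 7.68
tool_pos: [0.5478, 0.0432, 0.1691]
tool_rot: [-2.129, 2.31, -0.0]
contact_force: [-3.7, -1.4, -6.2]
opening: 0.0148
```

```bash
python3 snap.py 7
python3 - <<'E'
from h import *
im=cv2.imread('pics/w7.png');cv2.imwrite('pics/z7.png',cv2.resize(im[60:260,170:340],None,fx=4,fy=3))
E
```

```text
7.6833 [0.5478 0.0432 0.1691] xyaw -94.68 z [ 3.e-04  0.e+00 -1.e+00] [-3.66 -1.38 -6.18] 0.01481934770369045
```

View pics/z7.png

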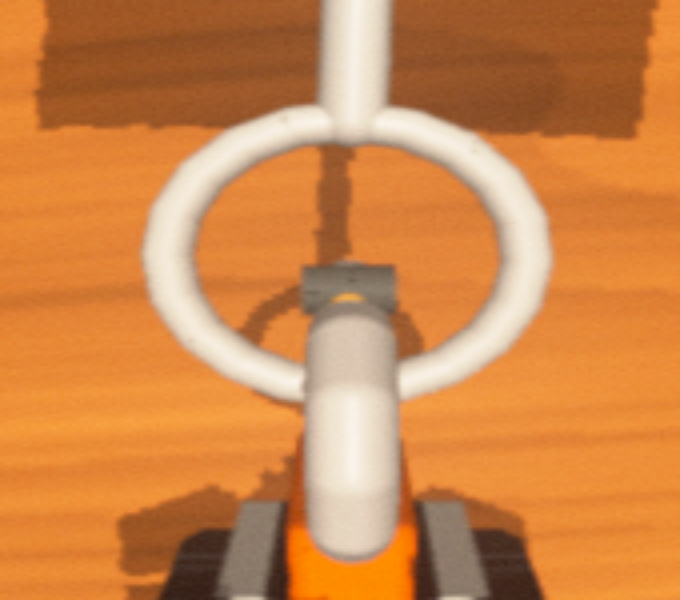

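Emit:
jog_arm(deltas=[[[0,0,0],[0,-0.0015,0],0.005],[[0,0,0],[0,-0.003,0],0.005],[[0,0,0],[0,-0.0045,0],0.005],[[0,0,0],[0,-0.0045,0],0.005],[[0,0,0],[0,-0.0045,0],0.005]])

```text
t: 8.15
tool_pos: [0.5526, 0.0429, 0.1692]
tool_rot: [-2.128, 2.31, -0.001]
contact_force: [-2.0, -0.6, -6.6]
opening: 0.0147
```

Emit:
jog_arm(deltas=[[[0,0,0],[0,0,0.002],0.005],[[0,0,0],[0,0,0.004],0.005],[[0,0,0],[0,0,0.006],0.005],[[0,0,0],[0,0,0.008],0.005],[[0,0,0],[0,0,0.008],0.005],[[0,0,0],[0,0,0.008],0.005]])

```text
t: 8.65
tool_pos: [0.5523, 0.0429, 0.1611]
tool_rot: [-2.129, 2.31, -0.001]
contact_force: [-1.4, -0.9, -7.2]
opening: 0.0145
```

Emit:
jog_arm(deltas=[[[0,0,0],[0,0,0.0015],0.005],[[0,0,0],[0,0,0.003],0.005],[[0,0,0],[0,0,0.0045],0.005],[[0,0,0],[0,0,0.006],0.005],[[0,0,0],[0,0,0.006],0.005],[[0,0,0],[0,0,0.006],0.005]])

```text
t: 9.15
tool_pos: [0.5532, 0.0428, 0.1563]
tool_rot: [-2.128, 2.309, -0.003]
contact_force: [0.7, -0.4, -2.4]
opening: 0.0149
```

Emit:
jog_arm(deltas=[[[0,0,0],[0,0,0.002],0.005],[[0,0,0],[0,0,0.004],0.005],[[0,0,0],[0,0,0.006],0.005],[[0,0,0],[0,0,0.008],0.005],[[0,0,0],[0,0,0.01],0.005],[[0,0,0],[0,0,0.01],0.005],[[0,0,0],[0,0,0.01],0.005]])

```text
t: 9.73
tool_pos: [0.552, 0.0429, 0.1451]
tool_rot: [2.129, -2.31, -0.001]
contact_force: [-0.6, -0.5, -1.7]
opening: 0.0148
```

```bash
python3 snap.py 8
python3 - <<'E'
from h import *
im=cv2.imread('pics/w8.png');a=cv2.resize(im[60:260,170:340],None,fx=2.3,fy=3)
b=cv2.resize(get_image('scene')[130:230,250:310,::-1],None,fx=6,fy=6,interpolation=cv2.INTER_CUBIC)
cv2.imwrite('pics/z8.png',np.hstack([a,b]))
E
```

```text
9.7333 [0.552  0.0429 0.1451] xyaw -94.68 z [-5.e-04  0.e+00 -1.e+00] [-0.56 -0.46 -1.71] 0.014774498291863945
```

View pics/z8.png

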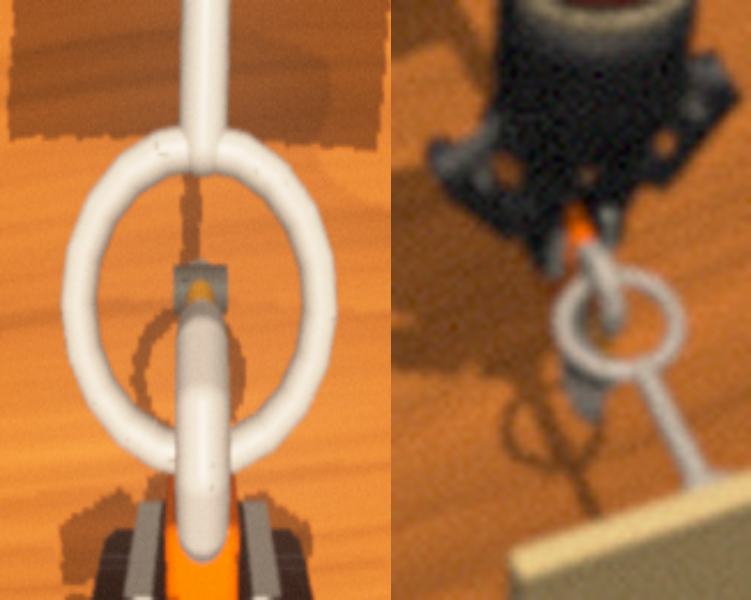

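Emit:
jog_arm(deltas=[[[0,0,0],[0,0,0.002],0.005],[[0,0,0],[0,0.001,0.004],0.005],[[0,0,0],[0,0.002,0.005],0.005],[[0,0,0],[0,0.003,0.005],0.005],[[0,0,0],[0,0.003,0.005],0.005],[[0,0,0],[0,0.003,0.005],0.005]])

```text
t: 10.33
tool_pos: [0.5491, 0.0432, 0.1404]
tool_rot: [2.129, -2.31, -0.0]
contact_force: [-0.4, 0.4, -1.5]
opening: 0.0146
```

Emit:
jog_arm(deltas=[[[0,0,0],[0,0.001,0],0.005],[[0,0,0],[0,0.002,0],0.005],[[0,0,0],[0,0.002,0],0.005],[[0,0,0],[0,0.002,0],0.005]])

```text
t: 10.67
tool_pos: [0.5472, 0.0433, 0.1405]
tool_rot: [-2.129, 2.31, -0.0]
contact_force: [-0.3, -0.1, -1.5]
opening: 0.0148
```

Emit:
jog_arm(deltas=[[[0,0,0],[0,0.001,0],0.005],[[0,0,0],[0,0.002,0],0.005],[[0,0,0],[0,0.002,0],0.005],[[0,0,0],[0,0.002,0],0.005]])

```text
t: 11.0
tool_pos: [0.5454, 0.0435, 0.1407]
tool_rot: [-2.129, 2.31, -0.001]
contact_force: [0.4, 0.8, -1.3]
opening: 0.0144
```

Emit:
jog_arm(deltas=[[[0,0,0],[0,-0.002,0.001],0.005],[[0,0,0],[0,-0.004,0.002],0.005],[[0,0,0],[0,-0.004,0.003],0.005],[[0,0,0],[0,-0.004,0.004],0.005],[[0,0,0],[0,-0.004,0.004],0.005],[[0,0,0],[0,-0.004,0.004],0.005]])

```text
t: 11.5
tool_pos: [0.5499, 0.0431, 0.1383]
tool_rot: [-2.128, 2.309, -0.002]
contact_force: [-3.5, -0.4, 6.9]
opening: 0.0146
```

Emit:
jog_arm(deltas=[[[0,0,0],[0,0,0.0005],0.005],[[0,0,0],[0,0,0.0015],0.005],[[0,0,0],[0,0,0.0015],0.005],[[0,0,0],[0,0,0.0015],0.005]])

```text
t: 11.83
tool_pos: [0.5501, 0.0431, 0.138]
tool_rot: [-2.128, 2.309, -0.003]
contact_force: [-6.4, 0.8, 10.3]
opening: 0.0147
```

Emit:
jog_arm(deltas=[[[0,0,0],[0,0.0005,-0.001],0.005],[[0,0,0],[0,0.001,-0.002],0.005],[[0,0,0],[0,0.001,-0.002],0.005],[[0,0,0],[0,0.001,-0.003],0.005],[[0,0,0],[0,0.001,-0.003],0.005]])

```text
t: 12.25
tool_pos: [0.549, 0.0431, 0.1385]
tool_rot: [-2.128, 2.309, -0.002]
contact_force: [2.4, 0.3, 3.5]
opening: 0.0144
```

```bash
python3 snap.py 9
python3 - <<'E'
from h import *
im=cv2.imread('pics/w9.png');a=cv2.resize(im[60:260,170:340],None,fx=2.3,fy=3)
b=cv2.resize(get_image('scene')[130:230,250:310,::-1],None,fx=6,fy=6,interpolation=cv2.INTER_CUBIC)
cv2.imwrite('pics/z9.png',np.hstack([a,b]))
E
```

```text
12.25 [0.549  0.0431 0.1385] xyaw -94.68 z [ 2.2e-03 -1.0e-04 -1.0e+00] [2.35 0.34 3.5 ] 0.014379078861413111
```

View pics/z9.png

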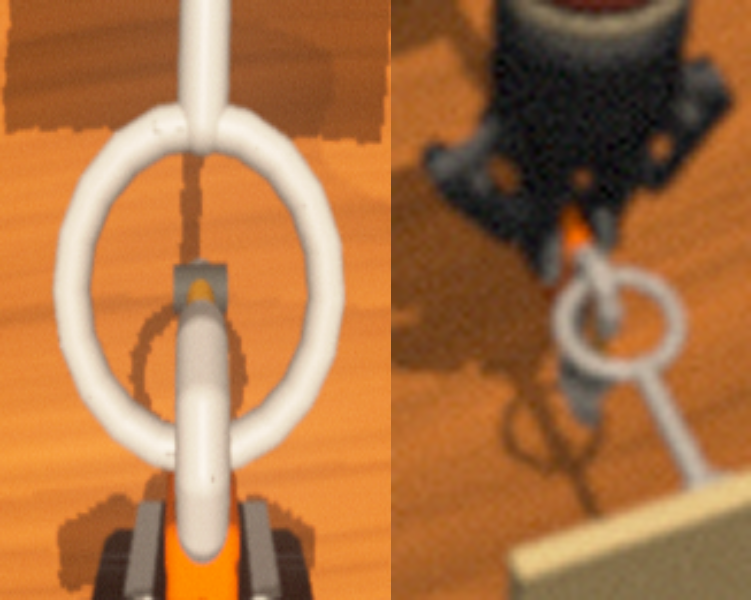

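Emit:
jog_arm(deltas=[[[0,0,0],[0,0,-0.0005],0.005],[[0,0,0],[0,0,-0.0005],0.014],[[0,0,0],[0,0,-0.0005],0.016],[[0,0,0],[0,0,-0.0005],0.018],[[0,0,0],[0,0,-0.0005],0.022],[[0,0,0],[0,0,-0.0005],0.03],[[0,0,0],[0,0,-0.0005],0.05],[[0,0,0],[0,0,-0.0005],0.085],[[0,0,0],[0,0,-0.0005],0.085],[[0,0,0],[0,0,-0.0005],0.085]], squeeze=20)

```text
t: 13.18
tool_pos: [0.548, 0.0432, 0.1383]
tool_rot: [2.129, -2.31, -0.0]
contact_force: [-0.5, -0.3, -0.3]
opening: 0.0765
```

```bash
python3 snap.py 10
python3 - <<'E'
from h import *
im=cv2.imread('pics/w10.png');a=cv2.resize(im[60:260,170:340],None,fx=2.3,fy=3)
b=cv2.resize(get_image('scene')[130:230,250:310,::-1],None,fx=6,fy=6,interpolation=cv2.INTER_CUBIC)
cv2.imwrite('pics/z10.png',np.hstack([a,b]))
E
```

```text
13.1833 [0.548  0.0432 0.1383] xyaw -94.68 z [-3.e-04 -0.e+00 -1.e+00] [-0.45 -0.29 -0.28] 0.0764945254763751
```

View pics/z10.png

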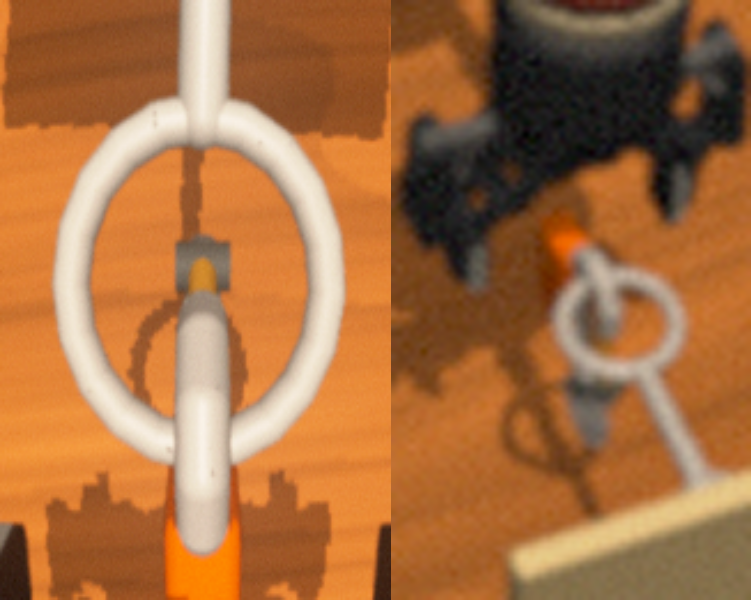

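Emit:
jog_arm(deltas=[[[0,0,0],[0,0.01,0],0.085],[[0,0,0],[0,0.025,0],0.085],[[0,0,0],[0,0.045,0],0.085],[[0,0,0],[0,0.065,0],0.085],[[0,0,0],[0,0.085,0],0.085],[[0,0,0],[0,0.1,0],0.085],[[0,0,0],[0,0.11,-0.02],0.085],[[0,0,0],[0,0.11,-0.04],0.085],[[0,0,0],[0,0.11,-0.04],0.085],[[0,0,0],[0,0.11,-0.04],0.085],[[0,0,0],[0,0.11,-0.04],0.085],[[0,0,0],[0,0.11,-0.04],0.085]])

```text
t: 14.28
tool_pos: [0.4378, 0.0522, 0.177]
tool_rot: [2.128, -2.309, -0.003]
contact_force: [-0.5, -0.6, 0.7]
opening: 0.0851
```

Emit:
jog_arm(deltas=[[[0,0,0],[0,0,0],0.085],[[0,0,0],[0,0,0],0.085],[[0,0,0],[0,0,0],0.085],[[0,0,0],[0,0,0],0.085],[[0,0,0],[0,0,0],0.085],[[0,0,0],[0,0,0],0.085],[[0,0,0],[0,0,0],0.085],[[0,0,0],[0,0,0],0.085],[[0,0,0],[0,0,0],0.085],[[0,0,0],[0,0,0],0.085],[[0,0,0],[0,0,0],0.085],[[0,0,0],[0,0,0],0.085]])

```text
t: 15.28
tool_pos: [0.4385, 0.0522, 0.1784]
tool_rot: [2.129, -2.31, -0.0]
contact_force: [0.4, 0.1, -1.0]
opening: 0.085
```

Emit:
jog_arm(deltas=[[[0,0,0],[0,0,0],0.085],[[0,0,0],[0,0,0],0.085],[[0,0,0],[0,0,0],0.085],[[0,0,0],[0,0,0],0.085],[[0,0,0],[0,0,0],0.085],[[0,0,0],[0,0,0],0.085],[[0,0,0],[0,0,0],0.085],[[0,0,0],[0,0,0],0.085],[[0,0,0],[0,0,0],0.085],[[0,0,0],[0,0,0],0.085],[[0,0,0],[0,0,0],0.085],[[0,0,0],[0,0,0],0.085]])

```text
t: 16.28
tool_pos: [0.4385, 0.0522, 0.1784]
tool_rot: [-2.129, 2.31, -0.0]
contact_force: [-0.7, 0.4, 0.9]
opening: 0.0851
```

```bash
python3 snap.py 11
python3 - <<'E'
from h import *
im=cv2.imread('pics/w11.png');a=cv2.resize(im[0:200,170:340],None,fx=2.3,fy=3)
s=get_image('scene');b=cv2.resize(s[130:230,250:310,::-1],None,fx=6,fy=6,interpolation=cv2.INTER_CUBIC)
cv2.imwrite('pics/z11.png',np.hstack([a,b]));cv2.imwrite('pics/scene11.png',s[...,::-1])
E
```

```text
16.2833 [0.4385 0.0522 0.1784] xyaw -94.68 z [ 0.  0. -1.] [-0.66  0.45  0.95] 0.08507486324602624
```

View pics/z11.png

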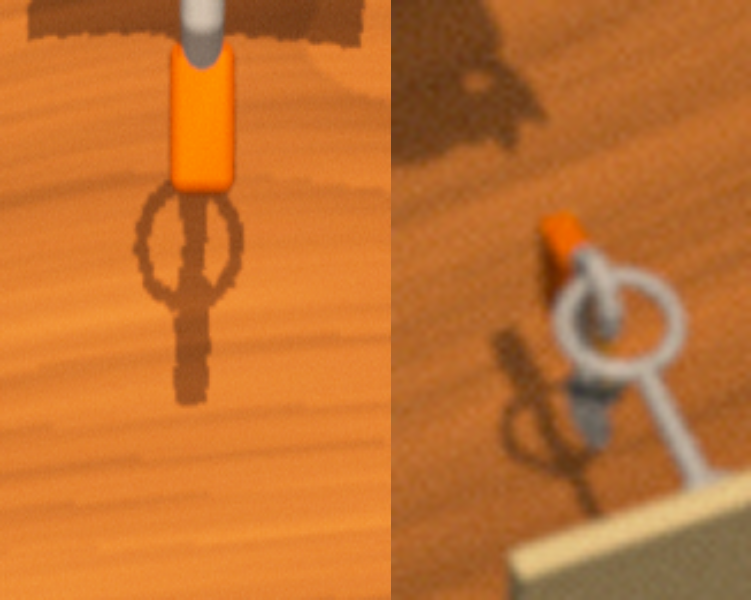

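View pics/scene11.png

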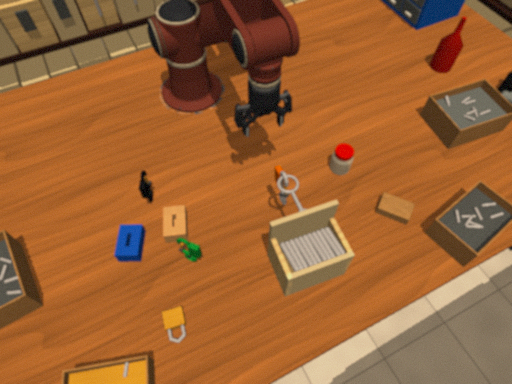

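```bash
python3 -c "
from station import job;print(job.finish_job())"
```

```text
the job is handed in; nothing more can be done
None
```

I took the orange-sleeved hook out of the wooden stand and pushed its gate onto the ring. I then lowered it until the ring's bar passed the gate's tip, and released it hanging from the ring. I handed the job in at about 16 s of the 53 s allowed.

- **Force:** The gate opened at about 4–5 N of push. The forces read after each move peaked at about 12 N, when the crown first seated on the bar, against the 25 N limit.
- **Hanging:** The last pictures, about 3 s after release, show the hook hanging at rest on the ring and clear of the box, with the gripper well away. The jar, padlock, carton and look-alikes are where they started.
- **Gate shut (indirect):** Once the bar had passed the gate's tip, the push dropped to the hook's own weight. The brass gate also looked as it had before opening. I did not pull the bar back against the gate itself. A light pull at crown height met no clear resistance within 4 mm, so it did not settle the question.
- **Crown contact:** The crown met the bar about 2 mm sooner than I had worked out, so I eased the hook back up before letting go.

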